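Bed the steel roller against the force pad of the rolling ramp

TASK

Take the push paddle from its grey tray and with it gently roll the large steel roller up the small ramp and over the crest to the sprung force pad, then bed it by pressing it against the pad with about 6 N for about a second (never more than 12 N; only the paddle may touch the roller, and it must stay on the ramp). Ease off slowly so that the roller stays resting against the pad, and stand the paddle upright in its tray again. Leave everything else on the bench alone.

Things in the scene. Friction and masses are not known exactly. Their poses are not given: they have to be found in the camera images.
- ramp: Aluminium channel ramp fixed to the bench, 300 mm long along its y axis, 82 mm wide. Origin on the bench under its middle, z up. Its floor rises at 4 degrees from y=-150 mm (20 mm above the bench) to the crest at y=+40 mm (33.3 mm), then falls at 6 degrees to y=+150 mm (21.7 mm). Side walls 70 mm apart, 12 mm above the floor, guide the roller.
- crest (a point): The crest of the ramp: highest line of its floor, 33.3 mm above the bench, 40 mm up the ramp's y axis from its origin, on its mid plane. Axes as the ramp's.
- lug_gap (a point): Middle of the gap between two small upright lugs, one at each ramp wall near the low end, that keep the roller from rolling down. Point at the height of the lug tops, 53.5 mm above the bench, in the plane of their roller-side faces (y=-95 mm of the ramp). The gap is 54 mm wide and lets the paddle through; lugs are 10 mm thick along the ramp.
- bridge: Grey bridge, 110 mm wide, 82 mm high, 34 mm deep, fixed over the ramp's high end; it carries the black rubber force pad (44 mm wide, 26 mm high, centre 50 mm above the bench) on its low side. Axes as the ramp's; origin on the bench on the ramp's mid plane, 18 mm before the bridge's block. The pad face is 0 to 20 mm before (-y of) the origin: a screw sets it, differently each time. Stiff spring, gives up to 6 mm.
- roller: Plain steel roller, 40 mm diameter, 64 mm long, polished, about 0.35 kg (varies). Origin at its centre; x axis = rolling axis, across the ramp. It starts against the lugs, centre at y=-75 mm of the ramp, 45.3 mm above the bench. It rolls back down if let go before the crest; past the crest it rolls on by itself to the pad.
- paddle: Push paddle that stands upright in the tray. Black blade block 36 mm (its x) by 28 mm (its y) by 50 mm high; centred on it a square wooden handle 22 by 22 mm, from 50 to 112 mm above the underside. Origin at the centre of the underside, z up along the handle. The flat 36 mm wide faces at y=+14 and y=-14 mm are the pushing faces. About 0.14 kg.
- tray: Shallow grey plastic tray fixed to the bench, 140 by 140 mm outside, walls 4 mm thick and 14 mm high, inner floor 4 mm above the bench. Origin at the centre of its underside.
- solder_spool: Bystander: metal spool, 50 mm diameter, 46 mm high, standing beside the ramp. Origin at its underside.
- weight: Bystander: brass slotted weight with a knob, 36 mm diameter, 44 mm high, beside the ramp. Origin at its underside.
- multimeter: Bystander: orange and black multimeter lying flat, 90 by 150 by 42 mm. Origin at its underside.
- screwdriver: Bystander: screwdriver lying on the bench, about 200 mm long along its x. Origin under its middle.
- adapter: Bystander: black mains adapter block, 55 by 75 by 32 mm. Origin at its underside.
- spare_roller: Bystander: small brass roller, 24 mm diameter, 50 mm long, glued in a white cradle lying on the bench. Origin at its underside.
Not all that is in view belongs to the job. What is shaped like the roller but green or pink is not meant.

How it is judged:
On the way, in this order (a step that is already met when the one before it is completed fails the run):
1. the paddle is lifted out of its tray (height (world z) of paddle above 0.03 m), for 0.2 s.
2. the roller is past the crest, on the ramp (y of roller in the frame of ramp above 0.045 m and z of roller in the frame of ramp below 0.065 m), for 0.05 s.
3. the paddle presses the roller against the pad: 3.5 to 9 N on the pad, kept up for 0.7 s (contact force between roller and bridge between 3.5 and 9 N and contact force between paddle and roller above 2 N), for 0.7 s.
At the end, for the whole second after the job is handed in: The roller rests on the ramp past the crest, touching the force pad of the bridge (more than 0.02 N), at rest; the paddle stands upright (within 0.1 rad) on the floor of its tray, its centre within 60 mm of the tray's centre along each side, released and at rest (contact force between roller and bridge above 0.02 N and y of roller in the frame of ramp above 0.055 m and linear speed of each of roller, paddle below 0.01 m/s and z of roller in the frame of ramp below 0.06 m and x of paddle in the frame of tray between -0.06 and 0.06 m and y of paddle in the frame of tray between -0.06 and 0.06 m and height (world z) of paddle below 0.009 m and angle between paddle's own z axis and vertical below 0.1 rad).
It fails at once if the roller is pressed on the pad with more than 12 N (contact force between roller and bridge above 12 N).
It fails at once if the robot itself touches the roller (contact force between any of the fingers, the arm and roller above 0.3 N).
It fails at once if the roller is thrown: faster than 0.3 m/s (linear speed of roller above 0.3 m/s).
It fails at once if the roller is lifted off the ramp (z of roller in the frame of ramp above 0.07 m).
It fails at once if a bystander is moved more than 20 mm (distance of any of solder_spool, weight, multimeter, screwdriver, adapter, spare_roller from where it was at the start of the episode above 0.02 m).
It also fails if it takes over 72 s, if anything falls off the work surface, if the arm or the gripper's body presses on something with over 40 N, if the wrist force passes 120 N, or if a joint passes its speed limit or range.

ROBOT

A 6-joint arm with a two-finger parallel gripper is mounted at the origin on the work surface. World frame = base frame: x ahead of the robot, y to its left, z up, the work surface at z = 0. Lengths are in m, angles in rad, forces in N, time in s.
With the tool pointing down it reaches from about 0.3 to 0.875 m from the base axis. Payload 6.4 kg.
Tool frame: the origin (TCP) lies at the very end of the fingers, on their centre line; the grasp point (between the pads) lies 19 mm behind it (r.tcp_to_grasp is the distance from the TCP to the grasp point, in m); z points along the fingers, x is the direction in which the jaws open and shut, and the axes are right-handed (so a half turn about z gives the same grasp; the last joint's range is limited). The gripper opens to 88 mm and grips with 3 to 60 N. Pads are 18 mm wide; open, the fingers measure 123 mm over their backs; the gripper's body (75 mm by 187 mm) begins 45 mm behind the grasp point.
Start: joints at [-1.335, 0.181, 1.607, -0, 1.354, -0.206], TCP at [0.246, -0.52, 0.239] pointing down, gripper open.
Joint ranges: [-2.99, 2.99], [-0.89, 2.07], [0.3, 2.58], [-1.14, 4.28], [0, 2.63], [-3.12, 3.12]. Speed limits (rad/s): [2.57, 2.57, 3.01, 3.14, 3.14, 3.14].

INTERFACE

Orientations are given as a unit quaternion [w, x, y, z].
In Python, from station import r, vision, ticket gives the robot as it stands.
- The arm moves only by the tool play_rows, never from a script. Its argument "increments" is one flat list of numbers, 5 for each row, row after row: the gripper command: -1 is shut, 1 is fully open, values between are in proportion, then the shift along the tool's x, y, z in mm, then the turn about the tool's z in rad. In form: [gripper, x, y, z, yaw, gripper, x, y, z, yaw, ...]. A call has 1 to 8 rows; each row is the pose to reach, as a shift and turn from the pose measured when the call began, along the tool's axes at that moment; what a row does not reach only later rows make up. A row lasts 1/10 s, in which the tool goes at most 50 mm and 8.59 degrees, less where a joint would pass 70% of its speed; a pose out of reach is approached as far as the arm can. A call with a gripper value outside its range is refused whole. The fingers move at their own pace and stop on an object; the grip force is fixed at half the most. Time passes only in rows, so rows that repeat a pose let the fingers close. It gives the time, the measured TCP pose, the force and the opening at its end, in the units of the state.
- r.read_state(): the state, without advancing time (a new reading comes with each control period).
- vision.camera(name): name is "scene" or "top"; returns the picture (420x560x3 uint8, red, green, blue); there is no depth.
- vision.calibration(name): a dict with "mtx" (3x3 intrinsics, pixels), "k1" (the pictures are not rectified: a ray, as slopes to the right and down, at radius r is drawn at 1 + k1 r^2 times it, then the intrinsics apply), "view" (4x4, takes a point from world to camera coordinates). Camera axes: x right, y down, z forward; pixel columns grow to the right and rows downward; lengths in m; the calibration is good to about 2 mm. A picture is of the moment at which its call begins. calibration takes no time and is no camera call.
- ticket.finish_job(): hands the job in, once; it reports no verdict.
The state is a dict: "clock": time; "joint_positions": joint angles; "dq": joint speeds; "tau": joint torques, N m; "tool_pos": TCP position; "tcp_rot": TCP orientation; "wrist_force": force on the tool from outside, world axes, zero at the start; "wrist_torque": the same for the moment, N m; "finger_gap": opening from 0.0 (shut) to 1.0 (fully open).
Only numpy, scipy, OpenCV 4.12 (cv2) and the standard library are available. Lean on these libraries where they do the work, as an engineer would, in place of code of your own. Each camera call takes 0.05 s, during which the arm holds its last target.

## Working session

There is one attempt and no reset: what is moved stays moved. The work goes in short steps, Python scripts to look and compute and a tool call to move; the robot and the scene stay as the last step left them, time stands still between calls to the robot, and variables do not carry over. Pictures are saved under pics/ and viewed, and the job is handed in when it is done.

Besides the shell and the picture viewer there is one more tool, called after "Request:" by a JSON object that holds its "fn" and its "kwargs". play_rows: Moves the arm, as the interface text tells. Its arguments: {"type":"object","properties":{"increments":{"type":"array"}},"required":["increments"]}

```bash
mkdir -p pics; ls; python3 - <<'E'
from station import r, vision, ticket
import cv2
print(r.read_state())
for n in("scene","top"):
    im=vision.camera(n); cv2.imwrite(f"pics/{n}0.png",im[:,:,::-1]); print(vision.calibration(n))
E
```

```text
pics
{'clock': 0.0, 'joint_positions': array([-1.33530265e+00,  1.81504975e-01,  1.60799030e+00, -1.96935826e-05,
        1.35377259e+00, -2.06288920e-01]), 'dq': array([ 9.80516900e-04, -1.83548632e-03, -7.38771037e-05,  8.80959115e-04,
        5.37331278e-04,  2.22701640e-03]), 'tau': array([-2.43432678e-04, -4.33858860e+01, -3.41853654e+01,  7.02338736e-02,
        3.85590666e-02, -1.42603471e-04]), 'tool_pos': array([ 0.24573396, -0.51926936,  0.23783896]), 'tcp_rot': array([-5.76666417e-04,  8.44853371e-01, -5.34997270e-01, -6.07557880e-04]), 'wrist_force': array([ 0.04542612, -0.57831534, -0.30266149]), 'wrist_torque': array([ 0.0102053 ,  0.02931027, -0.04377828]), 'finger_gap': 1.0017183378325423}
{'mtx': array([[424.65388585,   0.        , 279.9668571 ],
       [  0.        , 424.65388585, 213.98057114],
       [  0.        ,   0.        ,   1.        ]]), 'k1': 0.028560032950960643, 'view': array([[ 0.60824511,  0.79371428, -0.00745175, -0.35067772],
       [ 0.63807608, -0.49451615, -0.59018022, -0.30653232],
       [-0.47211948,  0.35421945, -0.80723713,  1.29468354],
       [ 0.        ,  0.        ,  0.        ,  1.        ]])}
{'mtx': array([[430.73769978,   0.        , 280.54681249],
       [  0.        , 430.73769978, 215.33658267],
       [  0.        ,   0.        ,   1.        ]]), 'k1': -0.12289042222892532, 'view': array([[-0.01125522, -0.99992431,  0.00496843,  0.02034582],
       [-0.9942933 ,  0.01066442, -0.10614663,  0.56998927],
       [ 0.10608561, -0.00613478, -0.99433808,  1.26760686],
       [ 0.        ,  0.        ,  0.        ,  1.        ]])}
```

View pics/scene0.png

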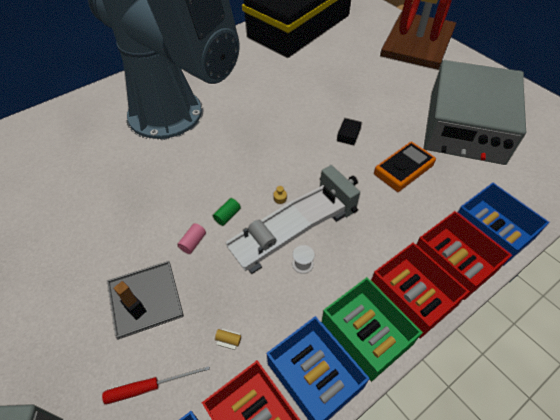

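View pics/top0.png

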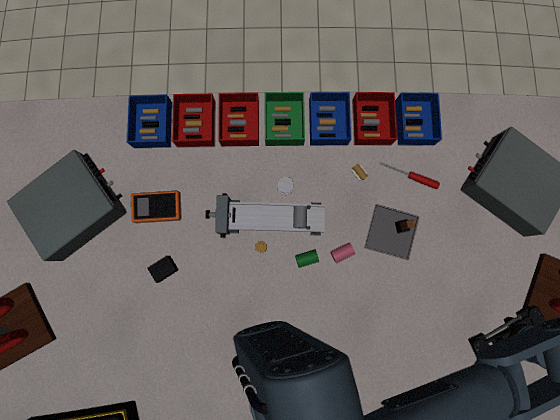

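Scene view: steel roller at (262,234) on the ramp, paddle at (128,297) in the tray, pad and bridge at (340,190). In the top view these are at (300,216), (403,227) and (225,215). Candidates for the roller are steel (262,234), green (227,211), pink (192,238) and the brass spare (228,338); by the description it is the steel one on the ramp. The paddle has no lookalike, as only the black and wooden one stands in the grey tray. I'll check with close crops.

```bash
cat > h.py <<'E'
import numpy as np, cv2
from station import r, vision, ticket
def ray(n,px):
    c=vision.calibration(n);K=c["mtx"];k=c["k1"];V=c["view"]
    px=np.atleast_2d(np.array(px,float))
    d=cv2.undistortPoints(px[:,None,:],K,np.array([k,0,0,0,0.]))[:,0]
    R=V[:3,:3];o=-np.linalg.inv(R)@V[:3,3]
    D=(np.linalg.inv(R)@np.c_[d,np.ones(len(d))].T).T
    return o,D/np.linalg.norm(D,axis=1)[:,None]
def plane(n,px,z):
    o,D=ray(n,px); return o+D*((z-o[2])/D[:,2])[:,None]
def tri(ps,pt):
    o1,d1=ray("scene",ps);o2,d2=ray("top",pt)
    d1=d1[0];d2=d2[0]
    s=np.linalg.lstsq(np.c_[d1,-d2],o2-o1,rcond=None)[0]
    a=o1+s[0]*d1;b=o2+s[1]*d2
    return (a+b)/2,np.linalg.norm(a-b)
def proj(n,P):
    c=vision.calibration(n);V=c["view"]
    P=np.atleast_2d(np.array(P,float))
    return cv2.projectPoints(P,cv2.Rodrigues(V[:3,:3])[0],V[:3,3],c["mtx"],np.array([c["k1"],0,0,0,0.]))[0][:,0]
E
python3 - <<'E'
import cv2,numpy as np
s=cv2.imread("pics/scene0.png");t=cv2.imread("pics/top0.png")
def c(i,x,y,w,h,f): return cv2.resize(i[y:y+h,x:x+w],None,fx=f,fy=f,interpolation=cv2.INTER_CUBIC)
cv2.imwrite("pics/c1.png",c(s,215,155,155,120,5))
cv2.imwrite("pics/c2.png",c(t,195,170,140,85,5))
cv2.imwrite("pics/c3.png",np.hstack([c(s,100,255,90,90,4),c(t,355,190,90,90,4)]))
E
```

```text
(no output)
```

View pics/c1.png

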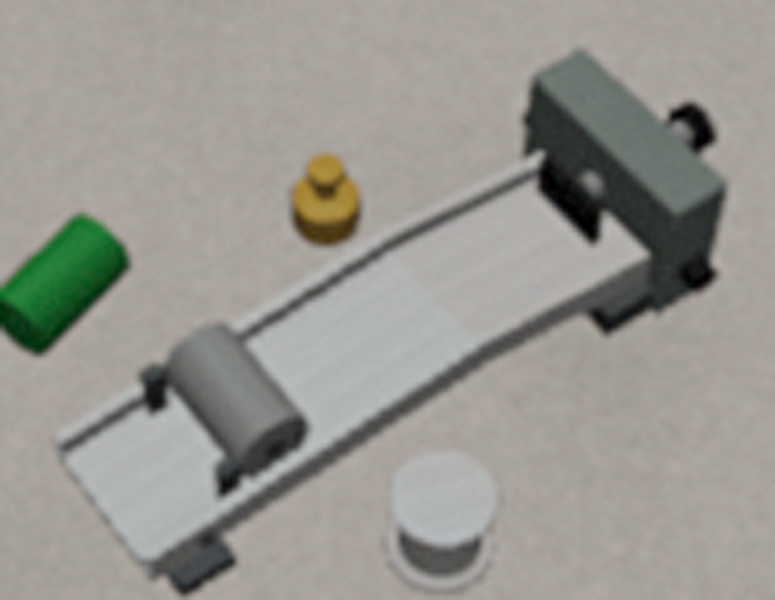

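View pics/c2.png

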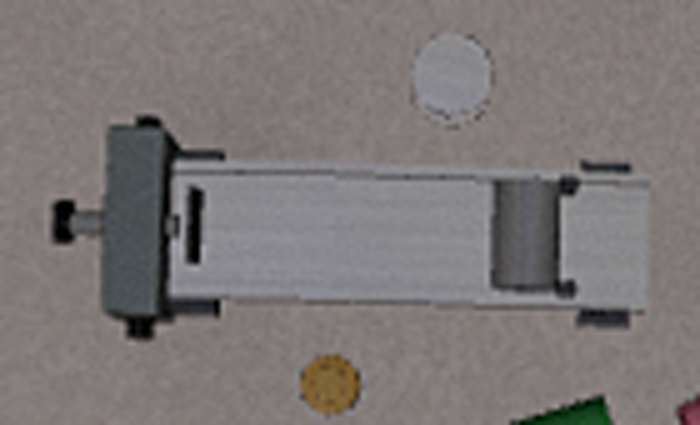

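View pics/c3.png

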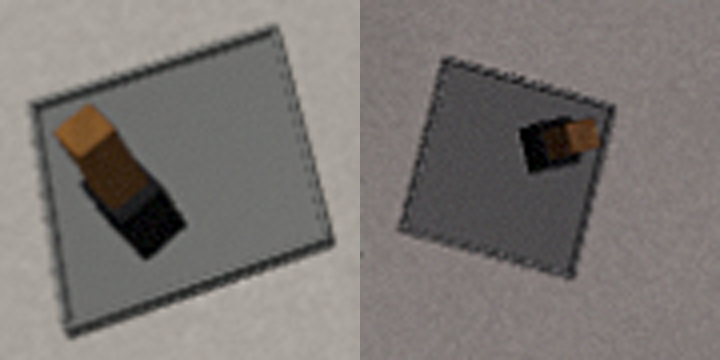

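The crops confirm the steel roller against the lugs and the paddle in the tray corner. Next I'll measure.

```bash
python3 - <<'E'
from h import *
np.set_printoptions(precision=4,suppress=True)
def c1(x,y): return (215+(x+.5)/5-.5,155+(y+.5)/5-.5)
def c2(x,y): return (195+(x+.5)/5-.5,170+(y+.5)/5-.5)
def s3(x,y): return (100+(x+.5)/4-.5,255+(y+.5)/4-.5)
def t3(x,y): return (355+(x-360+.5)/4-.5,190+(y+.5)/4-.5)
print("lugs",tri(c1(153,370),c2(569,182)),tri(c1(230,465),c2(566,288)))
print("bridge",tri(c1(580,50),c2(103,312)),tri(c1(722,187),c2(108,127)),tri(c1(680,215),c2(168,128)),tri(c1(532,80),c2(161,315)))
print("pad",tri(c1(547,165),c2(193,262)),tri(c1(600,212),c2(196,188)))
print("ramp low end",plane("top",[c2(648,182),c2(645,310)],.020+.012))
# handle top mask
s=cv2.imread("pics/scene0.png");t=cv2.imread("pics/top0.png")
for n,im,x0,y0 in (("s",s,100,255),("t",t,355,190)):
    h=cv2.cvtColor(im,cv2.COLOR_BGR2HSV)[y0:y0+90,x0:x0+90]
    w=(h[...,0]>5)&(h[...,0]<22)&(h[...,1]>110)
    v=h[...,2]; 
    th=cv2.threshold(v[w].reshape(-1,1),0,255,cv2.THRESH_OTSU)[0]
    m=(w&(v>th)).astype(np.uint8)
    M=cv2.moments(m,True);c=(M['m10']/M['m00']+x0,M['m01']/M['m00']+y0)
    cnt=max(cv2.findContours(m,0,1)[0],key=cv2.contourArea)
    print(n,th,m.sum(),c,cv2.minAreaRect(cnt))
    if n=="s":a=c
    else:b=c
p,e=tri(a,b);print("handle top",p,e)
# handle corners
q=plane("top",[t3(568,122),t3(599,118),t3(604,150),t3(572,157)],.116);print(q,q.mean(0))
q2=plane("scene",[s3(88,103),s3(117,130),s3(85,158),s3(55,130)],.116);print(q2,q2.mean(0))
# tray outer top corners
T=plane("top",[t3(446,58),t3(615,105),t3(573,278),t3(402,230)],.014);print("tray",T,T.mean(0))
S=plane("scene",[s3(33,103),s3(278,27),s3(334,240),s3(69,334)],.014);print(S,S.mean(0))
# roller
q=plane("top",[c2(492,180),c2(560,180),c2(555,290),c2(492,288)],.0453);print("roller",q,q.mean(0))
print("roller tri",tri(c1(237,397),c2(526,235)))
E
```

```text
lugs (array([ 0.5793, -0.0761,  0.1215]), np.float64(0.027706166571989183)) (array([ 0.5464, -0.0572, -0.0209]), np.float64(0.032939159876981254))
bridge (array([0.5185, 0.2041, 0.0787]), np.float64(8.696384277572275e-06)) (array([0.626 , 0.2007, 0.0778]), np.float64(0.0029086996203676247)) (array([0.6265, 0.1677, 0.0819]), np.float64(0.003950994809774434)) (array([0.5175, 0.1717, 0.0773]), np.float64(0.0029656963045520514))
pad (array([0.5501, 0.1555, 0.0549]), np.float64(0.002905725191488809)) (array([0.5927, 0.1523, 0.0627]), np.float64(0.001359193766734062))
ramp low end [[ 0.597  -0.1181  0.032 ]
 [ 0.5195 -0.1146  0.032 ]]
s 87.0 107 (120.49532710280374, 287.23364485981307) ((20.475610733032227, 32.21951675415039), (9.05807876586914, 12.02538013458252), 51.34019470214844)
t 54.0 52 (410.40384615384613, 223.44230769230768) ((55.5, 33.5), (7.0, 7.0), 90.0)
handle top [ 0.534  -0.3545  0.1153] 0.00035164746588748784
[[ 0.5435 -0.3438  0.116 ]
 [ 0.5461 -0.3666  0.116 ]
 [ 0.5232 -0.3693  0.116 ]
 [ 0.5185 -0.3457  0.116 ]] [ 0.5328 -0.3564  0.116 ]
[[ 0.5222 -0.3463  0.116 ]
 [ 0.5442 -0.3415  0.116 ]
 [ 0.5485 -0.36    0.116 ]
 [ 0.5259 -0.365   0.116 ]] [ 0.5352 -0.3532  0.116 ]
tray [[ 0.6035 -0.281   0.014 ]
 [ 0.5657 -0.4127  0.014 ]
 [ 0.433  -0.3741  0.014 ]
 [ 0.4718 -0.2426  0.014 ]] [ 0.5185 -0.3276  0.014 ]
[[ 0.4355 -0.3722  0.014 ]
 [ 0.4757 -0.2419  0.014 ]
 [ 0.6079 -0.2808  0.014 ]
 [ 0.5694 -0.412   0.014 ]] [ 0.5221 -0.3267  0.014 ]
roller [[ 0.5974 -0.0233  0.0453]
 [ 0.597  -0.064   0.0453]
 [ 0.5311 -0.0599  0.0453]
 [ 0.5327 -0.0224  0.0453]] [ 0.5646 -0.0424  0.0453]
roller tri (array([ 0.5641, -0.0426,  0.0483]), np.float64(0.0009658384273182774))
```

```bash
python3 - <<'E'
from h import *
np.set_printoptions(precision=4,suppress=True)
s=cv2.imread("pics/scene0.png");t=cv2.imread("pics/top0.png")
def c(i,x,y,w,h,f): return cv2.resize(i[y:y+h,x:x+w],None,fx=f,fy=f,interpolation=cv2.INTER_CUBIC)
def g(i): return np.clip(255*(i/255.)**.5*1.2,0,255).astype(np.uint8)
cv2.imwrite("pics/c4.png",np.hstack([g(c(s,108,275,44,48,9)),g(c(t,390,212,42,48,9))]))
def c1(x,y): return (215+(x+.5)/5-.5,155+(y+.5)/5-.5)
def c2(x,y): return (195+(x+.5)/5-.5,170+(y+.5)/5-.5)
print("lugs",tri(c1(153,370),c2(566,285)),tri(c1(230,465),c2(569,182)))
E
```

```text
lugs (array([ 0.533 , -0.0661,  0.0555]), np.float64(0.0008524015868033107)) (array([ 0.5948, -0.0684,  0.0541]), np.float64(0.0008319195880144782))
```

View pics/c4.png

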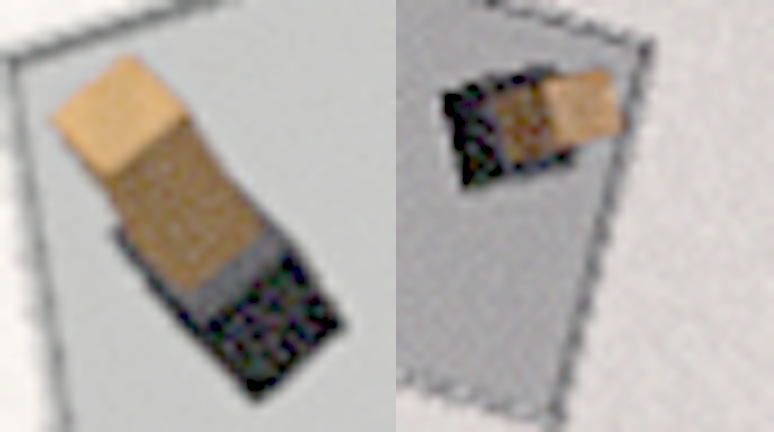

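```bash
python3 - <<'E'
from h import *
np.set_printoptions(precision=4,suppress=True)
def s(x,y): return (108+(x+.5)/9-.5,275+(y+.5)/9-.5)
def t(x,y): return (390+(x-396+.5)/9-.5,212+(y+.5)/9-.5)
def rep(n,P):
    for i in range(len(P)-1):
        d=P[i+1]-P[i]; print(n,P[i],P[i+1],np.hypot(*d[:2])*1e3,np.degrees(np.arctan2(d[1],d[0])))
rep("s bottom",plane("scene",[s(258,402),s(343,325)],.004))
rep("s topfront",plane("scene",[s(200,328),s(292,247)],.054))
rep("s topleft",plane("scene",[s(200,328),s(113,230)],.054))
rep("t bottom left",plane("top",[t(443,93),t(465,188)],.004))
rep("t top: ",plane("top",[t(548,65),t(575,162)],.054))
rep("t top2: ",plane("top",[t(492,78),t(515,178)],.054))
rep("s handle",plane("scene",[s(51,120),s(128,54),s(188,112),s(110,178),s(51,120)],.116))
rep("t handle",plane("top",[t(545,80),t(610,70),t(624,132),t(560,142),t(545,80)],.116))
print("foot tri", tri(s(258,402),t(443,93)),tri(s(258,402),t(465,188)),tri(s(343,325),t(443,93)))
for n,i in (("scene",0),("top",1)):print(ray(n,[(280,210)])[0])
E
```

```text
s bottom [ 0.5512 -0.3635  0.004 ] [ 0.546 -0.339  0.004] 25.038074197181267 101.99161964489834
s topfront [ 0.5546 -0.3641  0.054 ] [ 0.5494 -0.3391  0.054 ] 25.54106921343848 101.72958959468085
s topleft [ 0.5546 -0.3641  0.054 ] [ 0.5207 -0.3693  0.054 ] 34.3446568300389 -171.34788636812112
t bottom left [ 0.5488 -0.3401  0.004 ] [ 0.5159 -0.3465  0.004 ] 33.512096601233566 -168.8647640685546
t top:  [ 0.5533 -0.3623  0.054 ] [ 0.5208 -0.3701  0.054 ] 33.363118249224165 -166.40526228593967
t top2:  [ 0.5491 -0.3431  0.054 ] [ 0.5158 -0.3496  0.054 ] 33.97089716538224 -169.01586824155618
s handle [ 0.5273 -0.3659  0.116 ] [ 0.5228 -0.3462  0.116 ] 20.24150193826999 102.85128849265311
s handle [ 0.5228 -0.3462  0.116 ] [ 0.5435 -0.3421  0.116 ] 21.126630208573708 11.329577368637478
s handle [ 0.5435 -0.3421  0.116 ] [ 0.5476 -0.3618  0.116 ] 20.17713228207711 -78.29965213429422
s handle [ 0.5476 -0.3618  0.116 ] [ 0.5273 -0.3659  0.116 ] 20.71975087283247 -168.51099435779028
t handle [ 0.5426 -0.3423  0.116 ] [ 0.5455 -0.3635  0.116 ] 21.405844323440363 -82.12828162539287
t handle [ 0.5455 -0.3635  0.116 ] [ 0.5258 -0.3672  0.116 ] 20.07798826382654 -169.39453347525216
t handle [ 0.5258 -0.3672  0.116 ] [ 0.5229 -0.3464  0.116 ] 21.06161924833214 97.91108550863305
t handle [ 0.5229 -0.3464  0.116 ] [ 0.5426 -0.3423  0.116 ] 20.111788540783113 11.58309672546597
foot tri (array([ 0.5469, -0.3546, -0.0125]), np.float64(0.020569959211917975)) (array([ 0.5192, -0.3645, -0.0556]), np.float64(0.0026221923727721475)) (array([ 0.5484, -0.3389,  0.0083]), np.float64(8.703242661601217e-05))
[ 1.0201 -0.3318  0.8616]
[0.4325 0.022  1.3208]
```

```bash
cat >> h.py <<'E'
from scipy.spatial.transform import Rotation as Rn
def tool():
    s=r.read_state();q=s["tcp_rot"];R=Rn.from_quat([q[1],q[2],q[3],q[0]]).as_matrix()
    return np.array(s["tool_pos"]),R,s
def go(P,xang=None):
    p,R,s=tool(); d=R.T@(np.array(P)-p)*1e3
    a=np.degrees(np.arctan2(R[1,0],R[0,0]))
    print("t",round(s["clock"],2),"pos",p.round(4),"xang",round(a,2),"zdown",R[:,2].round(4),"F",np.array(s["wrist_force"]).round(2),"gap",round(s["finger_gap"],3))
    y=None
    if xang is not None: y=-np.radians((xang-a+180)%360-180)
    print("shift mm",d.round(2),"yaw",y)
E
python3 -c "
from h import *
go([.535,-.3545,.16],-78.7)"
```

```text
t 0.1 pos [ 0.2458 -0.5193  0.2379] xang -64.68 zdown [-4.0e-04  1.5e-03 -1.0e+00] F [ 0.11  1.07 -1.34] gap 0.996
shift mm [ -25.2  -331.91   78.07] yaw 0.24461714532415646
```

Request:
{"fn": "play_rows", "kwargs": {"increments": [1,-3,-40,5,0.03,1,-6,-85,15,0.07,1,-10,-130,25,0.11,1,-14,-175,35,0.15,1,-18,-220,45,0.19,1,-21,-265,55,0.22,1,-24,-305,65,0.245,1,-25,-332,78,0.245]}}

```text
clock: 0.9
tool_pos: [0.5374, -0.3526, 0.1596]
tcp_rot: [-0.001, 0.774, -0.634, -0.001]
wrist_force: [0.7, 0.2, -0.1]
finger_gap: 0.995
```

```bash
python3 - <<'E'
from h import *
for n in("scene","top"):
    im=vision.camera(n); cv2.imwrite(f"pics/{n}1.png",im[:,:,::-1])
s=cv2.imread("pics/scene1.png");t=cv2.imread("pics/top1.png")
def c(i,x,y,w,h,f): return cv2.resize(i[y:y+h,x:x+w],None,fx=f,fy=f,interpolation=cv2.INTER_CUBIC)
cv2.imwrite("pics/c5.png",np.hstack([c(s,60,200,130,150,3),c(t,345,160,130,150,3)]))
go([.535,-.3545,.068],-78.7)
E
```

```text
t 1.0 pos [ 0.5367 -0.3512  0.1573] xang -78.49 zdown [-0.0028  0.0049 -1.    ] F [-0.07 -0.31 -1.06] gap 0.995
shift mm [ 3.37  2.13 89.25] yaw 0.003656528265916537
```

View pics/c5.png

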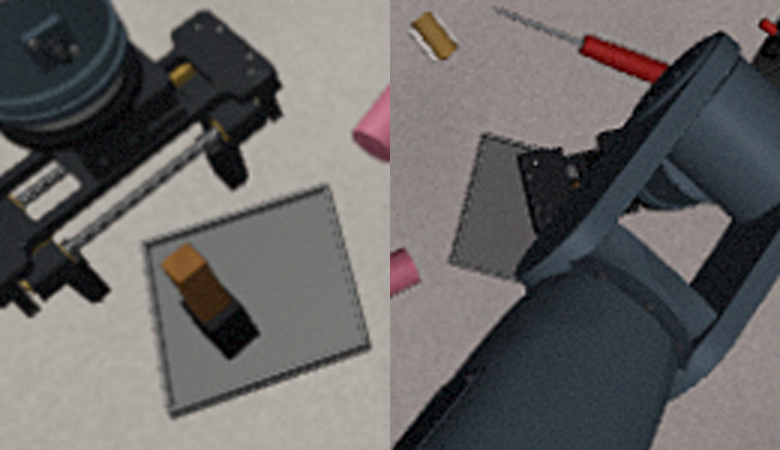

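Left: the open fingers (about (95,290) and (235,175) in the crop) straddle the handle along the intended jaw direction. I'll descend and grip.

Request:
{"fn": "play_rows", "kwargs": {"increments": [1,3,2,20,0.004,1,3,2,45,0.004,1,3,2,68,0.004,1,3,2,85,0.004,1,3,2,89,0.004,1,3,2,89,0.004,1,3,2,89,0.004]}}

```text
clock: 1.7
tool_pos: [0.5355, -0.3549, 0.0695]
tcp_rot: [-0.001, 0.773, -0.634, -0.002]
wrist_force: [0.1, -0.5, 0.4]
finger_gap: 1.001
```

```bash
python3 -c "
from h import *
go([.535,-.3545,.068],-78.7)"
```

```text
t 1.7 pos [ 0.5355 -0.3549  0.0695] xang -78.73 zdown [-0.0015  0.0037 -1.    ] F [ 0.1  -0.46  0.44] gap 1.001
shift mm [-0.49  0.43  1.48] yaw -0.0005838416529177739
```

Close.

Request:
{"fn": "play_rows", "kwargs": {"increments": [-1,0,0,0,0,-1,0,0,0,0,-1,0,0,0,0,-1,0,0,0,0,-1,0,0,0,0,-1,0,0,0,0,-1,0,0,0,0,-1,0,0,0,0]}}

```text
clock: 2.5
tool_pos: [0.5355, -0.3549, 0.0694]
tcp_rot: [-0.001, 0.773, -0.634, -0.002]
wrist_force: [0.8, 0.3, 0.3]
finger_gap: 0.296
```

```bash
python3 -c "
from h import *
go([.535,-.3545,.168],-78.7)"
```

```text
t 2.5 pos [ 0.5355 -0.3549  0.0694] xang -78.73 zdown [-0.0015  0.0037 -1.    ] F [0.79 0.35 0.26] gap 0.296
shift mm [ -0.88   0.49 -98.56] yaw -0.0005598193401213877
```

Request:
{"fn": "play_rows", "kwargs": {"increments": [-1,0,0,0,0,-1,0,0,0,0,-1,0,0,0,0,-1,0,0,0,0,-1,0,0,-10,0,-1,0,0,-30,0,-1,0,0,-60,0,-1,0,0,-80,0]}}

```text
clock: 3.3
tool_pos: [0.5361, -0.3556, 0.1519]
tcp_rot: [-0.001, 0.773, -0.634, -0.001]
wrist_force: [-0.1, -0.5, -1.7]
finger_gap: 0.247
```

```bash
python3 - <<'E'
from h import *
for n in("scene","top"):
    im=vision.camera(n); cv2.imwrite(f"pics/{n}2.png",im[:,:,::-1])
s=cv2.imread("pics/scene2.png");t=cv2.imread("pics/top2.png")
def c(i,x,y,w,h,f): return cv2.resize(i[y:y+h,x:x+w],None,fx=f,fy=f,interpolation=cv2.INTER_CUBIC)
cv2.imwrite("pics/c6.png",np.hstack([c(s,60,200,130,150,3),c(t,345,160,130,150,3)]))
go([.535,-.3545,.068],-78.7)
E
```

```text
t 3.4 pos [ 0.5374 -0.3568  0.1537] xang -78.73 zdown [ 0.0035 -0.0012 -1.    ] F [ 0.41 -0.62 -1.09] gap 0.248
shift mm [-2.88  2.2  85.74] yaw -0.0004472744746640921
```

View pics/c6.png

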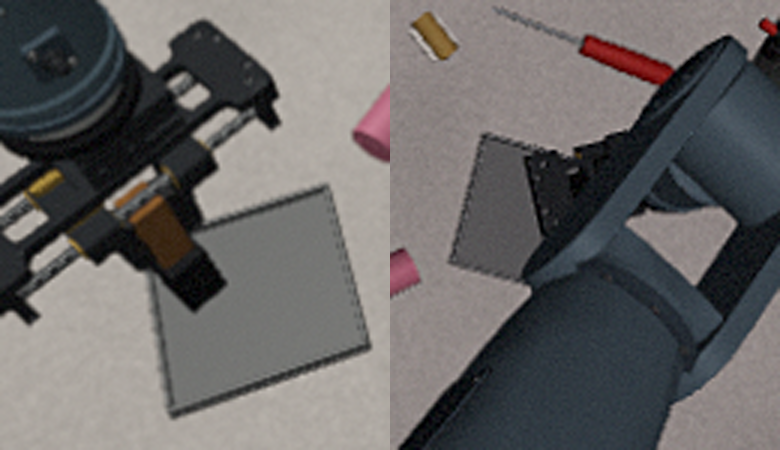

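The paddle is held (gap 21.8 mm, matching the 22 mm handle) and hangs straight. Next, over the low end of the ramp, behind the lugs.

```bash
python3 -c "
from h import *
go([.5613,-.0920,.145],-92.27)"
```

```text
t 3.4 pos [ 0.5374 -0.3568  0.1537] xang -78.73 zdown [ 0.0035 -0.0012 -1.    ] F [ 0.41 -0.62 -1.09] gap 0.248
shift mm [-255.03  -75.16    8.53] yaw 0.2363939050209663
```

Request:
{"fn": "play_rows", "kwargs": {"increments": [-1,-25,-7,0,0.02,-1,-65,-19,0,0.06,-1,-105,-31,2,0.1,-1,-145,-43,4,0.14,-1,-185,-55,5,0.18,-1,-220,-65,6,0.21,-1,-245,-72,8,0.236,-1,-255,-75,8,0.236]}}

```text
clock: 4.2
tool_pos: [0.5601, -0.0893, 0.1441]
tcp_rot: [0.0, -0.694, 0.72, -0.0]
wrist_force: [0.6, -0.6, -1.0]
finger_gap: 0.248
```

Request:
{"fn": "play_rows", "kwargs": {"increments": [-1,0,0,0,0,-1,0,0,0,0]}}

```text
clock: 4.4
tool_pos: [0.5598, -0.0898, 0.1435]
tcp_rot: [0.0, -0.694, 0.72, 0.0]
wrist_force: [-0.7, -0.4, -1.6]
finger_gap: 0.242
```

```bash
python3 - <<'E'
from h import *
for n in("scene","top"):
    im=vision.camera(n); cv2.imwrite(f"pics/{n}3.png",im[:,:,::-1])
s=cv2.imread("pics/scene3.png");t=cv2.imread("pics/top3.png")
def c(i,x,y,w,h,f): return cv2.resize(i[y:y+h,x:x+w],None,fx=f,fy=f,interpolation=cv2.INTER_CUBIC)
cv2.imwrite("pics/c7.png",np.hstack([c(s,190,140,180,150,2.2),c(t,195,170,180,150,2.2)]))
go([.5613,-.0920,.098],-92.27)
E
```

```text
t 4.5 pos [ 0.5601 -0.0906  0.1439] xang -92.17 zdown [ 9.e-04 -1.e-04 -1.e+00] F [-0.41 -0.91 -1.35] gap 0.247
shift mm [ 1.33 -1.23 45.95] yaw 0.0017181313414775042
```

View pics/c7.png

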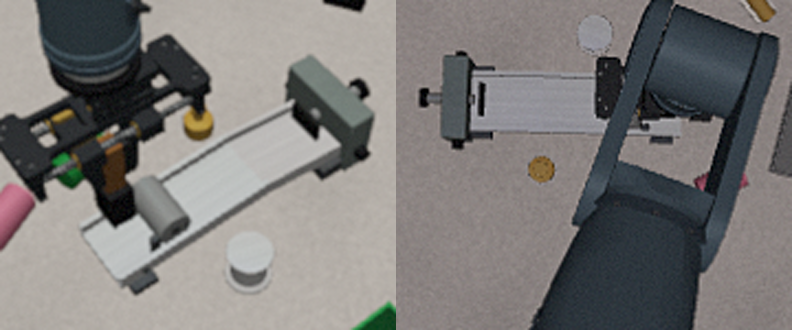

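The paddle hangs above the low end, behind the roller. Descending.

Request:
{"fn": "play_rows", "kwargs": {"increments": [-1,1,-1,10,0,-1,1,-1,22,0,-1,1,-1,34,0,-1,1,-1,42,0,-1,1,-1,45,0,-1,1,-1,45,0,-1,1,-1,45,0]}}

```text
clock: 5.2
tool_pos: [0.5613, -0.0917, 0.0992]
tcp_rot: [0.0, -0.694, 0.72, -0.001]
wrist_force: [-0.1, -1.0, -0.7]
finger_gap: 0.244
```

```bash
python3 - <<'E'
from h import *
for n in("scene",):
    im=vision.camera(n); cv2.imwrite(f"pics/{n}4.png",im[:,:,::-1])
s=cv2.imread("pics/scene4.png")
def c(i,x,y,w,h,f): return cv2.resize(i[y:y+h,x:x+w],None,fx=f,fy=f,interpolation=cv2.INTER_CUBIC)
cv2.imwrite("pics/c8.png",c(s,215,170,110,110,5))
go([.5613,-.0920,.096],-92.27)
# predicted blade corners (bottom) in the crop
p,R,_=tool(); u=np.array([.0393,.9992,0]);v=np.array([.9992,-.0393,0])
b=p.copy();b[2]-=.0654
for a in(-14,14):
    for w in(-18,18):
        for z in (0,50):
            print(a,w,z,((proj("scene",b+u*a/1e3+v*w/1e3+[0,0,z/1e3])[0]-[215,170])*5).round())
E
```

```text
t 5.25 pos [ 0.5615 -0.0917  0.0994] xang -92.16 zdown [ 1.7e-03 -5.0e-04 -1.0e+00] F [ 0.43  0.31 -0.55] gap 0.248
shift mm [0.27 0.17 3.4 ] yaw 0.0018662381353380106
-14 -18 0 [ 98. 376.]
-14 -18 50 [ 87. 316.]
-14 18 0 [140. 432.]
-14 18 50 [131. 373.]
14 -18 0 [149. 347.]
14 -18 50 [141. 286.]
14 18 0 [192. 401.]
14 18 50 [185. 341.]
```

View pics/c8.png

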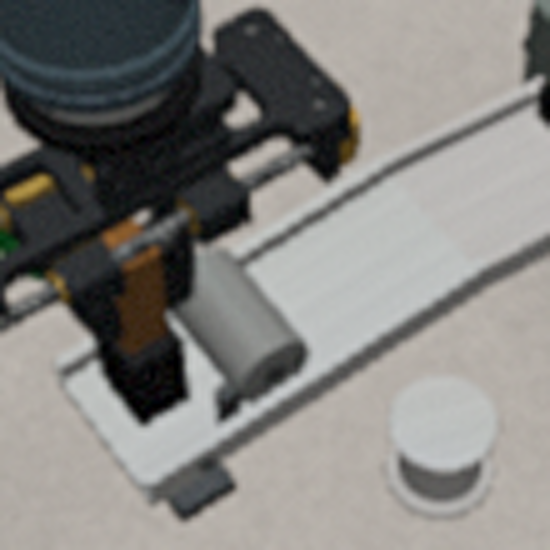

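Request:
{"fn": "play_rows", "kwargs": {"increments": [-1,-2,0,2,0.002,-1,-4,0,3,0.002,-1,-6,0,4,0.002,-1,-8,0,4,0.002,-1,-10,0,4,0.002,-1,-12,0,4,0.002,-1,-14,0,4,0.002,-1,-16,0,4,0.002]}}

```text
clock: 6.05
tool_pos: [0.5622, -0.0757, 0.0955]
tcp_rot: [0.0, -0.693, 0.721, -0.001]
wrist_force: [0.2, 0.3, -1.2]
finger_gap: 0.25
```

Request:
{"fn": "play_rows", "kwargs": {"increments": [-1,-2,0,0,0,-1,-4,0,0,0,-1,-6,0,0,0,-1,-8,0,-1,0,-1,-10,0,-1,0,-1,-12,0,-1,0,-1,-14,0,-1,0,-1,-16,0,-1,0]}}

```text
clock: 6.85
tool_pos: [0.5628, -0.0595, 0.0965]
tcp_rot: [0.0, -0.693, 0.721, -0.001]
wrist_force: [-0.0, -0.2, -0.8]
finger_gap: 0.248
```

```bash
python3 - <<'E'
from h import *
for n in("scene",):
    im=vision.camera(n); cv2.imwrite(f"pics/{n}5.png",im[:,:,::-1])
s=cv2.imread("pics/scene5.png")
def c(i,x,y,w,h,f): return cv2.resize(i[y:y+h,x:x+w],None,fx=f,fy=f,interpolation=cv2.INTER_CUBIC)
cv2.imwrite("pics/c9.png",c(s,215,170,110,110,5))
go([.5613,-.0920,.096],-92.27)
E
```

```text
t 6.9 pos [ 0.5627 -0.0592  0.0964] xang -92.27 zdown [ 1.8e-03 -4.0e-04 -1.0e+00] F [ 0.15  0.35 -2.34] gap 0.247
shift mm [32.83  0.15  0.41] yaw 2.5067566581433634e-05
```

View pics/c9.png

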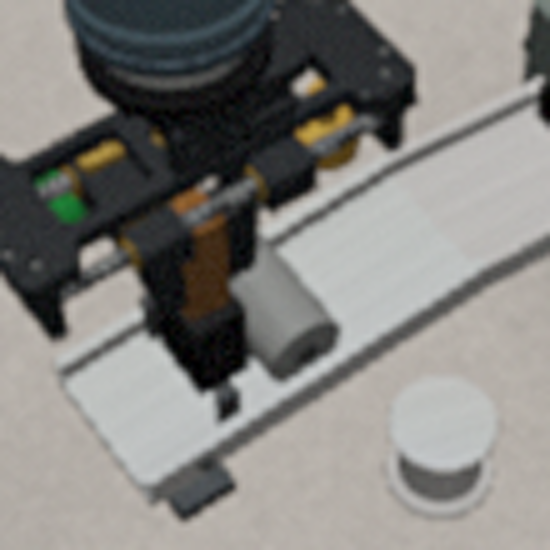

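The blade is through the lugs and the roller is clear of them, running square. Continuing up.

Request:
{"fn": "play_rows", "kwargs": {"increments": [-1,-2.5,0,0,0,-1,-5,0,0,0,-1,-7.5,0,-0.5,0,-1,-10,0,-0.5,0,-1,-12.5,0,-1,0,-1,-15,0,-1,0,-1,-17.5,0,-1,0,-1,-20,0,-1,0]}}

```text
clock: 7.7
tool_pos: [0.5636, -0.039, 0.0974]
tcp_rot: [0.001, -0.693, 0.721, -0.001]
wrist_force: [0.5, -0.2, -1.5]
finger_gap: 0.247
```

Request:
{"fn": "play_rows", "kwargs": {"increments": [-1,-2.5,0,0,0,-1,-5,0,0,0,-1,-7.5,0,-0.5,0,-1,-10,0,-0.5,0,-1,-12.5,0,-1,0,-1,-15,0,-1,0,-1,-17.5,0,-1.5,0,-1,-20,0,-1.5,0]}}

```text
clock: 8.5
tool_pos: [0.5644, -0.0188, 0.099]
tcp_rot: [0.001, -0.693, 0.721, -0.001]
wrist_force: [0.6, -1.4, -1.3]
finger_gap: 0.247
```

Request:
{"fn": "play_rows", "kwargs": {"increments": [-1,-2.5,0,0,0,-1,-5,0,0,0,-1,-7.5,0,-0.5,0,-1,-10,0,-0.5,0,-1,-12.5,0,-1,0,-1,-15,0,-1,0,-1,-17.5,0,-1.5,0,-1,-20,0,-1.5,0]}}

```text
clock: 9.3
tool_pos: [0.5652, 0.0014, 0.1005]
tcp_rot: [0.001, -0.693, 0.721, -0.001]
wrist_force: [0.5, -0.5, -1.8]
finger_gap: 0.247
```

```bash
python3 - <<'E'
from h import *
for n in("scene",):
    im=vision.camera(n); cv2.imwrite(f"pics/{n}6.png",im[:,:,::-1])
s=cv2.imread("pics/scene6.png")
def c(i,x,y,w,h,f): return cv2.resize(i[y:y+h,x:x+w],None,fx=f,fy=f,interpolation=cv2.INTER_CUBIC)
cv2.imwrite("pics/c10.png",c(s,225,140,150,120,5))
go([.5613,-.0920,.096],-92.27)
E
```

```text
t 9.35 pos [0.5652 0.0018 0.1005] xang -92.26 zdown [ 1.9e-03 -2.0e-04 -1.0e+00] F [-0.89 -0.3  -1.11] gap 0.246
shift mm [93.83  0.18  4.51] yaw 0.00021187204192217094
```

View pics/c10.png

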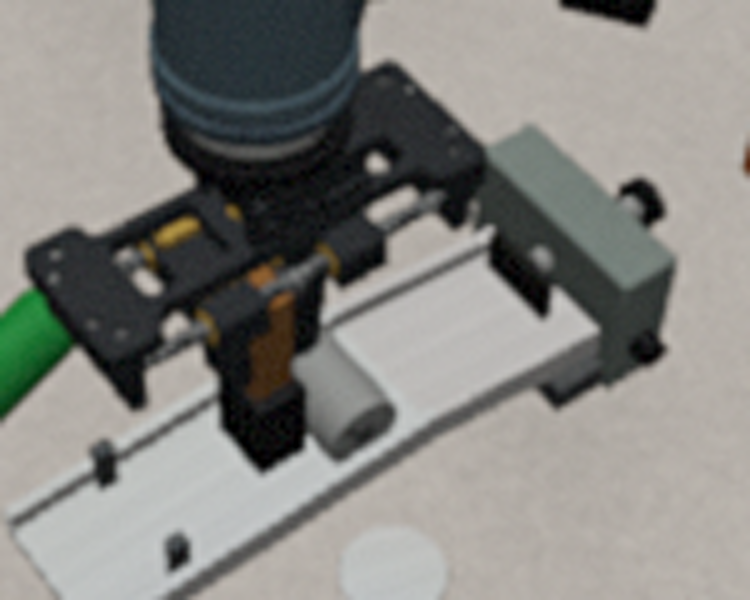

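The roller is still in contact and square, at about y=+3 mm on the ramp. Next, on to the crest, slower at the end.

Request:
{"fn": "play_rows", "kwargs": {"increments": [-1,-2.5,0,0,0,-1,-5,0,0,0,-1,-7.5,0,-0.5,0,-1,-10,0,-0.5,0,-1,-12.5,0,-1,0,-1,-15,0,-1,0,-1,-17.5,0,-1.5,0,-1,-20,0,-1.5,0]}}

```text
clock: 10.15
tool_pos: [0.566, 0.0219, 0.1021]
tcp_rot: [0.001, -0.693, 0.721, -0.001]
wrist_force: [0.6, 0.3, -1.3]
finger_gap: 0.245
```

Request:
{"fn": "play_rows", "kwargs": {"increments": [-1,-1.5,0,0,0,-1,-3,0,0,0,-1,-4.5,0,0,0,-1,-6,0,-0.5,0,-1,-7.5,0,-0.5,0,-1,-9,0,-0.5,0,-1,-10.5,0,-1,0,-1,-12,0,-1,0]}}

```text
clock: 10.95
tool_pos: [0.5665, 0.0341, 0.1031]
tcp_rot: [0.001, -0.693, 0.721, -0.001]
wrist_force: [-0.3, -0.6, -0.4]
finger_gap: 0.244
```

Request:
{"fn": "play_rows", "kwargs": {"increments": [-1,-1.5,0,0,0,-1,-3,0,0,0,-1,-4.5,0,0,0,-1,-6,0,0,0,-1,-7.5,0,0,0,-1,-9,0,0,0,-1,-10.5,0,0,0,-1,-12,0,0,0]}}

```text
clock: 11.75
tool_pos: [0.567, 0.0462, 0.1031]
tcp_rot: [0.001, -0.693, 0.721, -0.001]
wrist_force: [0.5, -0.4, -2.4]
finger_gap: 0.25
```

```bash
python3 - <<'E'
from h import *
for n in("scene",):
    im=vision.camera(n); cv2.imwrite(f"pics/{n}7.png",im[:,:,::-1])
s=cv2.imread("pics/scene7.png")
def c(i,x,y,w,h,f): return cv2.resize(i[y:y+h,x:x+w],None,fx=f,fy=f,interpolation=cv2.INTER_CUBIC)
cv2.imwrite("pics/c11.png",c(s,225,140,150,120,5))
go([.5613,-.0920,.096],-92.27)
E
```

```text
t 11.8 pos [0.567  0.0464 0.1031] xang -92.25 zdown [ 0.0021 -0.     -1.    ] F [-1.11  0.94 -1.67] gap 0.249
shift mm [138.49   0.26   7.14] yaw 0.0002979954978519646
```

View pics/c11.png

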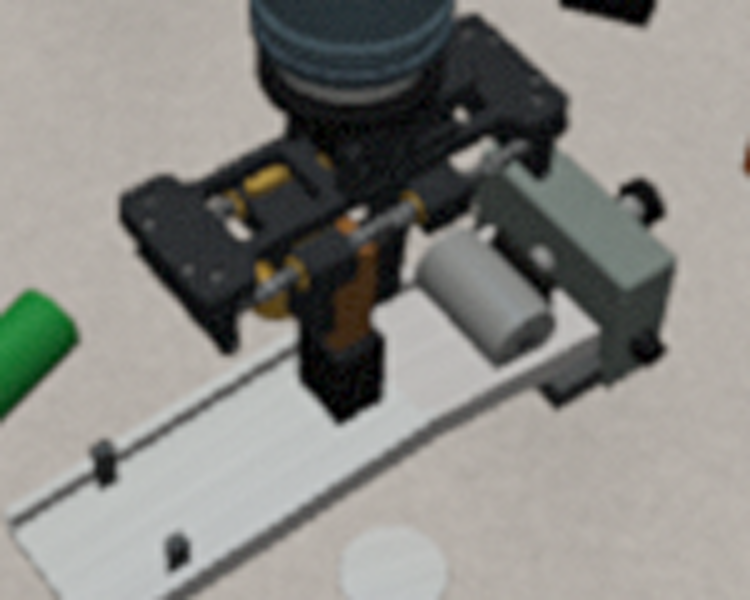

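The roller has rolled to the pad and rests there, at about (486,298) in the crop. I'll measure how far the paddle has to go.

```bash
python3 - <<'E'
from h import *
c=lambda x,y:(225+(x+.5)/5-.5,140+(y+.5)/5-.5)
print(plane("scene",[c(486,298)],.0483))
c1=lambda x,y:(215+(x+.5)/5-.5,155+(y+.5)/5-.5)
print("same method at start (true ramp y -75):",plane("scene",[c1(237,397)],.0453))
E
```

```text
[[0.57144698 0.13250648 0.0483    ]]
same method at start (true ramp y -75): [[ 0.56269814 -0.04108879  0.0453    ]]
```

Request:
{"fn": "play_rows", "kwargs": {"increments": [-1,-4,0,0,0,-1,-9,0,0,0,-1,-15,0,0,0,-1,-21,0,0,0,-1,-27,0,0,0,-1,-32,0,0,0,-1,-37,0,0,0,-1,-40,0,0,0]}}

```text
clock: 12.6
tool_pos: [0.5685, 0.0869, 0.1031]
tcp_rot: [0.001, -0.693, 0.721, -0.001]
wrist_force: [-0.5, -0.9, -1.3]
finger_gap: 0.244
```

Request:
{"fn": "play_rows", "kwargs": {"increments": [-1,-1,0,0,0,-1,-2,0,0,0,-1,-3,0,0,0,-1,-4,0,0,0,-1,-5,0,0,0,-1,-5,0,0,0]}}

```text
clock: 13.2
tool_pos: [0.5687, 0.0919, 0.1031]
tcp_rot: [0.001, -0.693, 0.721, -0.001]
wrist_force: [0.5, 0.2, -1.1]
finger_gap: 0.248
```

```bash
python3 - <<'E'
from h import *
np.set_printoptions(precision=3,suppress=True)
for n in("scene",):
    im=vision.camera(n); cv2.imwrite(f"pics/{n}8.png",im[:,:,::-1])
s=cv2.imread("pics/scene8.png")
def c(i,x,y,w,h,f): return cv2.resize(i[y:y+h,x:x+w],None,fx=f,fy=f,interpolation=cv2.INTER_CUBIC)
cv2.imwrite("pics/c12.png",c(s,260,150,90,80,7))
go([.5687,.098,.1031],-92.27)
st=r.read_state();print(st["tau"],st["wrist_torque"])
E
```

```text
t 13.25 pos [0.569 0.092 0.103] xang -92.23 zdown [ 0.002 -0.    -1.   ] F [ 0.   -0.4  -0.72] gap 0.249
shift mm [-6.11  0.3   0.03] yaw 0.0006375462790242705
[  0.046 -47.338 -30.227   0.022  -0.085   0.008] [ 0.014  0.024 -0.014]
```

View pics/c12.png

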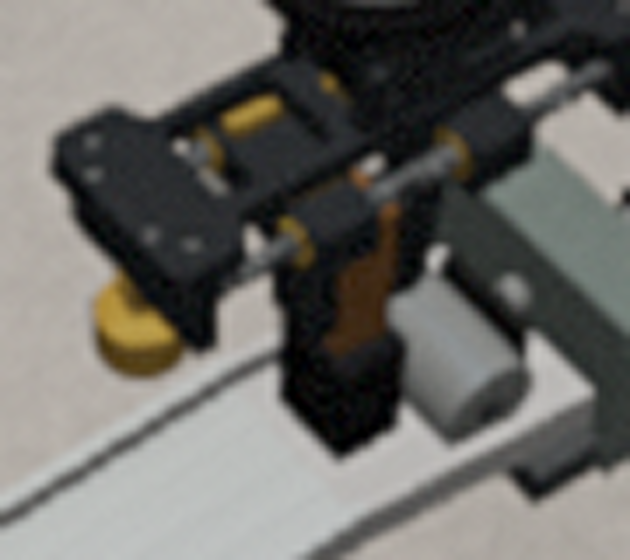

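The gap is small now. Joint 1's torque is a quiet extra force gauge (arm about 0.57 m). Creeping in.

Request:
{"fn": "play_rows", "kwargs": {"increments": [-1,-0.7,0,0,0,-1,-1.4,0,0,0,-1,-2,0,0,0,-1,-2.5,0,0,0,-1,-3,0,0,0,-1,-3,0,0,0]}}

```text
clock: 13.85
tool_pos: [0.5688, 0.095, 0.1031]
tcp_rot: [0.001, -0.693, 0.721, -0.001]
wrist_force: [0.3, 0.4, -2.5]
finger_gap: 0.246
```

```bash
python3 - <<'E'
from h import *
st=r.read_state();print(st["tau"][0],st["wrist_torque"],st["wrist_force"],st["tool_pos"])
E
```

```text
0.020879139192402363 [0.01912549 0.03200101 0.00169503] [ 0.34841323  0.44370379 -2.50713846] [0.56884485 0.09498019 0.10312134]
```

Request:
{"fn": "play_rows", "kwargs": {"increments": [-1,-0.3,0,0,0,-1,-0.6,0,0,0,-1,-0.9,0,0,0,-1,-1.2,0,0,0,-1,-1.5,0,0,0,-1,-1.5,0,0,0]}}

```text
clock: 14.45
tool_pos: [0.5689, 0.0965, 0.1031]
tcp_rot: [0.001, -0.693, 0.721, -0.001]
wrist_force: [0.0, -0.2, -1.2]
finger_gap: 0.25
```

```bash
python3 - <<'E'
from h import *
st=r.read_state();print(st["tau"][0],st["wrist_torque"],st["wrist_force"],st["tool_pos"])
E
```

```text
0.01110208046156913 [ 0.03038884  0.05590048 -0.00543598] [ 0.02217163 -0.20246239 -1.20614364] [0.56889164 0.09647839 0.10310722]
```

Request:
{"fn": "play_rows", "kwargs": {"increments": [-1,-0.3,0,0,0,-1,-0.6,0,0,0,-1,-0.9,0,0,0,-1,-1,0,0,0,-1,-1,0,0,0]}}

```text
clock: 14.95
tool_pos: [0.569, 0.0973, 0.1032]
tcp_rot: [0.001, -0.693, 0.721, -0.001]
wrist_force: [-0.1, -1.1, 0.2]
finger_gap: 0.248
```

```bash
cat > f.py <<'E'
from h import *
st=r.read_state();print(st["tau"][0].round(3),st["wrist_torque"].round(3),st["wrist_force"].round(2),st["tool_pos"].round(4),st["clock"])
E
python3 f.py
```

```text
0.757 [-0.204  0.035  0.04 ] [-0.05 -1.14  0.17] [0.569  0.0973 0.1032] 14.95
```

In contact at about 1.3 N by tau1 (wrist 1.1 N). Small steps from here.

Request:
{"fn": "play_rows", "kwargs": {"increments": [-1,-0.4,0,0,0,-1,-0.7,0,0,0,-1,-0.7,0,0,0]}}

```text
clock: 15.25
tool_pos: [0.569, 0.0977, 0.1032]
tcp_rot: [0.0, -0.693, 0.721, -0.001]
wrist_force: [0.2, -2.5, -1.1]
finger_gap: 0.248
```

```bash
python3 f.py
```

```text
1.576 [-0.569  0.086  0.002] [ 0.17 -2.53 -1.12] [0.569  0.0977 0.1032] 15.25
```

Request:
{"fn": "play_rows", "kwargs": {"increments": [-1,-0.6,0,0,0,-1,-0.9,0,0,0,-1,-1.2,0,0,0]}}

```text
clock: 15.55
tool_pos: [0.569, 0.0985, 0.1031]
tcp_rot: [0.0, -0.693, 0.721, -0.001]
wrist_force: [-0.1, -3.9, -1.1]
finger_gap: 0.247
```

```bash
python3 f.py
```

```text
2.835 [-1.118  0.065  0.015] [-0.06 -3.92 -1.13] [0.569  0.0985 0.1031] 15.55
```

Request:
{"fn": "play_rows", "kwargs": {"increments": [-1,-0.6,0,0,0,-1,-0.7,0,0,0,-1,-0.7,0,0,0,-1,-0.7,0,0,0]}}

```text
clock: 15.95
tool_pos: [0.5691, 0.0987, 0.1031]
tcp_rot: [-0.0, -0.693, 0.721, -0.002]
wrist_force: [-0.8, -5.6, -0.9]
finger_gap: 0.251
```

```bash
python3 f.py
```

```text
3.073 [-1.179  0.129  0.029] [-0.85 -5.64 -0.93] [0.5691 0.0987 0.1031] 15.95
```

About 5.4 N by tau1 and 5.6 N at the wrist. Holding.

Request:
{"fn": "play_rows", "kwargs": {"increments": [-1,-0.6,0,0,0,-1,-0.6,0,0,0,-1,-0.6,0,0,0,-1,-0.6,0,0,0,-1,-0.6,0,0,0]}}

```text
clock: 16.45
tool_pos: [0.5691, 0.0987, 0.1031]
tcp_rot: [-0.001, -0.693, 0.721, -0.002]
wrist_force: [-0.9, -5.5, 0.2]
finger_gap: 0.248
```

```bash
python3 f.py
```

```text
3.103 [-1.208  0.147 -0.008] [-0.91 -5.52  0.16] [0.5691 0.0987 0.1031] 16.45
```

Request:
{"fn": "play_rows", "kwargs": {"increments": [-1,-0.6,0,0,0,-1,-0.6,0,0,0,-1,-0.6,0,0,0,-1,-0.6,0,0,0,-1,-0.6,0,0,0,-1,-0.6,0,0,0,-1,-0.6,0,0,0,-1,-0.6,0,0,0]}}

```text
clock: 17.25
tool_pos: [0.5691, 0.0988, 0.1031]
tcp_rot: [-0.001, -0.693, 0.721, -0.002]
wrist_force: [-0.7, -5.7, -1.0]
finger_gap: 0.249
```

```bash
python3 f.py
```

```text
3.097 [-1.153  0.066  0.059] [-0.68 -5.69 -0.99] [0.5691 0.0988 0.1031] 17.25
```

Pressed steadily for 1.7 s (tau1 gives 5.4 N, the wrist 5.6 N). Easing off slowly.

Request:
{"fn": "play_rows", "kwargs": {"increments": [-1,-0.4,0,0,0,-1,-0.3,0,0,0,-1,-0.2,0,0,0,-1,-0.1,0,0,0,-1,0,0,0,0,-1,0.1,0,0,0,-1,0.2,0,0,0,-1,0.3,0,0,0]}}

```text
clock: 18.05
tool_pos: [0.5691, 0.0987, 0.1031]
tcp_rot: [-0.001, -0.693, 0.721, -0.002]
wrist_force: [0.5, -4.3, -1.7]
finger_gap: 0.246
```

```bash
python3 f.py
```

```text
1.987 [-0.765  0.038  0.006] [ 0.54 -4.25 -1.7 ] [0.5691 0.0987 0.1031] 18.05
```

Request:
{"fn": "play_rows", "kwargs": {"increments": [-1,0.3,0,0,0,-1,0.4,0,0,0,-1,0.5,0,0,0,-1,0.6,0,0,0,-1,0.7,0,0,0,-1,0.8,0,0,0,-1,0.9,0,0,0,-1,1,0,0,0]}}

```text
clock: 18.85
tool_pos: [0.569, 0.0979, 0.103]
tcp_rot: [-0.001, -0.693, 0.721, -0.002]
wrist_force: [0.3, -0.9, -1.1]
finger_gap: 0.25
```

```bash
python3 f.py
```

```text
0.492 [-0.148  0.052 -0.044] [ 0.26 -0.92 -1.12] [0.569  0.0979 0.103 ] 18.85
```

Request:
{"fn": "play_rows", "kwargs": {"increments": [-1,0.2,0,0,0,-1,0.3,0,0,0,-1,0.4,0,0,0,-1,0.5,0,0,0,-1,0.6,0,0,0,-1,0.7,0,0,0,-1,0.8,0,0,0,-1,0.9,0,0,0]}}

```text
clock: 19.65
tool_pos: [0.569, 0.097, 0.1031]
tcp_rot: [-0.001, -0.693, 0.721, -0.002]
wrist_force: [-0.1, -0.4, -1.5]
finger_gap: 0.245
```

Request:
{"fn": "play_rows", "kwargs": {"increments": [-1,0.2,0,0,0,-1,0.4,0,0,0,-1,0.6,0,0,0,-1,0.8,0,0,0,-1,1,0,0,0,-1,1.3,0,0,0,-1,1.6,0,0,0,-1,2,0,0,0]}}

```text
clock: 20.45
tool_pos: [0.5689, 0.095, 0.1031]
tcp_rot: [-0.001, -0.693, 0.721, -0.002]
wrist_force: [-0.2, -0.5, -2.9]
finger_gap: 0.248
```

```bash
python3 - <<'E'
from h import *
exec(open("f.py").read())
im=vision.camera("scene"); cv2.imwrite("pics/scene9.png",im[:,:,::-1])
s=cv2.imread("pics/scene9.png")
cv2.imwrite("pics/c13.png",cv2.resize(s[150:230,260:350],None,fx=7,fy=7,interpolation=cv2.INTER_CUBIC))
E
```

```text
0.043 [ 0.005 -0.03  -0.007] [-0.21 -0.46 -2.87] [0.5689 0.095  0.1031] 20.45
```

View pics/c13.png

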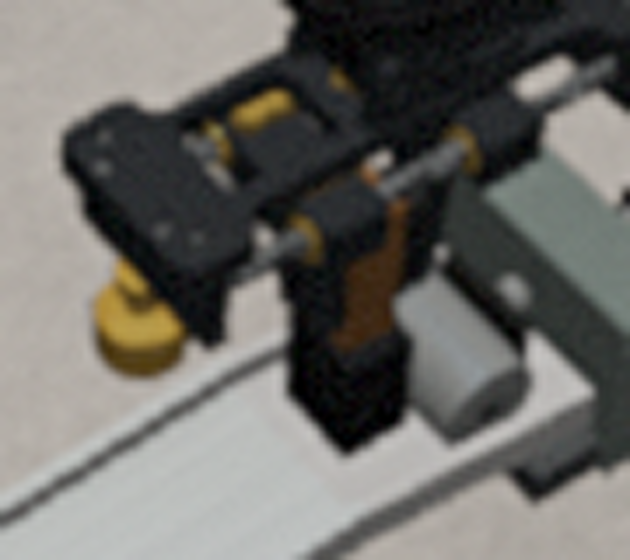

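The roller has stayed against the pad and the paddle is clear of it. Backing off and lifting.

Request:
{"fn": "play_rows", "kwargs": {"increments": [-1,2,0,0,0,-1,5,0,0,0,-1,9,0,0,0,-1,14,0,-3,0,-1,20,0,-15,0,-1,25,0,-35,0,-1,28,0,-52,0,-1,28,0,-60,0]}}

```text
clock: 21.3
tool_pos: [0.5691, 0.0663, 0.166]
tcp_rot: [0.0, -0.693, 0.721, -0.003]
wrist_force: [0.3, -0.7, -1.4]
finger_gap: 0.244
```

```bash
python3 -c "
from h import *
go([.521,-.327,.155],-78.7)"
```

```text
t 21.3 pos [0.5691 0.0663 0.166 ] xang -92.26 zdown [ 0.0054 -0.0042 -1.    ] F [ 0.31 -0.73 -1.42] gap 0.244
shift mm [394.85  32.59  12.42] yaw -0.23667003190037128
```

Request:
{"fn": "play_rows", "kwargs": {"increments": [-1,20,2,0,0,-1,55,5,0,0,-1,95,8,0,-0.03,-1,135,11,2,-0.07,-1,175,15,4,-0.11,-1,215,18,6,-0.15,-1,255,21,8,-0.19,-1,290,24,9,-0.23]}}

```text
clock: 22.1
tool_pos: [0.5331, -0.2246, 0.1582]
tcp_rot: [-0.0, 0.771, -0.636, 0.004]
wrist_force: [0.5, 0.2, -0.8]
finger_gap: 0.245
```

```bash
python3 -c "
from h import *
go([.521,-.327,.155],-78.7)"
```

```text
t 22.1 pos [ 0.5331 -0.2246  0.1582] xang -79.03 zdown [ 0.0055 -0.0045 -1.    ] F [ 0.49  0.21 -0.83] gap 0.245
shift mm [98.24 31.43  3.63] yaw -0.005677233948533723
```

Request:
{"fn": "play_rows", "kwargs": {"increments": [-1,25,8,0,-0.006,-1,50,16,2,-0.006,-1,75,24,3,-0.006,-1,92,29,4,-0.006,-1,98,31,4,-0.006,-1,98,31,4,-0.006,-1,98,31,4,-0.006]}}

```text
clock: 22.8
tool_pos: [0.5215, -0.3257, 0.1545]
tcp_rot: [-0.0, 0.774, -0.634, 0.003]
wrist_force: [0.2, 0.1, -1.1]
finger_gap: 0.25
```

```bash
python3 - <<'E'
from h import *
go([.521,-.327,.0700],-78.7)
for n in("scene","top"):
    im=vision.camera(n); cv2.imwrite(f"pics/{n}10.png",im[:,:,::-1])
s=cv2.imread("pics/scene10.png")
cv2.imwrite("pics/c14.png",np.hstack([cv2.resize(s[200:350,60:190],None,fx=3,fy=3),cv2.resize(s[140:290,240:370],None,fx=3,fy=3)]))
E
```

```text
t 22.8 pos [ 0.5215 -0.3257  0.1545] xang -78.65 zdown [ 0.0053 -0.0037 -1.    ] F [ 0.25  0.06 -1.12] gap 0.25
shift mm [ 0.78  1.13 84.55] yaw 0.0009102605366930494
```

View pics/c14.png

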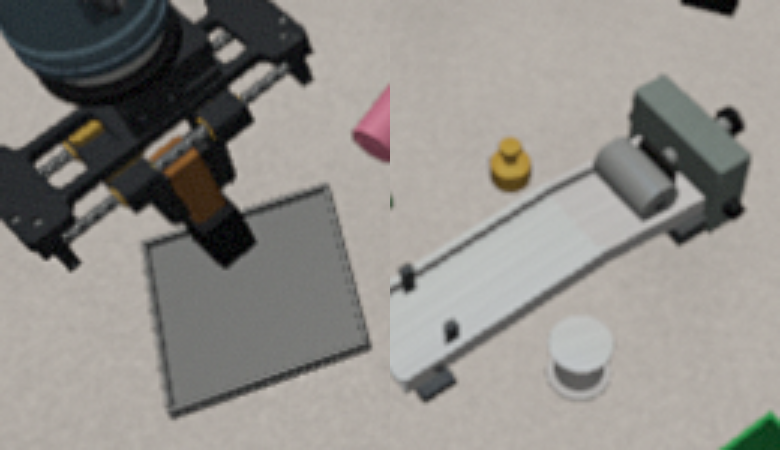

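The roller rests against the pad (right, about (637,178)) and the paddle hangs over the tray. Lowering.

Request:
{"fn": "play_rows", "kwargs": {"increments": [-1,1,1,15,0,-1,1,1,32,0,-1,1,1,49,0,-1,1,1,64,0,-1,1,1,74,0,-1,1,1,79,0,-1,1,1,81,0,-1,1,1,81,0]}}

```text
clock: 23.7
tool_pos: [0.5215, -0.3271, 0.0738]
tcp_rot: [-0.0, 0.774, -0.633, 0.004]
wrist_force: [-0.2, -0.1, -1.5]
finger_gap: 0.244
```

Request:
{"fn": "play_rows", "kwargs": {"increments": [-1,0,0,1,0,-1,0,0,2,0,-1,0,0,2.5,0,-1,0,0,3,0,-1,0,0,3,0]}}

```text
clock: 24.2
tool_pos: [0.5215, -0.3271, 0.0709]
tcp_rot: [-0.0, 0.774, -0.633, 0.004]
wrist_force: [-1.0, 0.2, -1.7]
finger_gap: 0.251
```

```bash
python3 -c "
from h import *
go([.521,-.327,.0694],-78.7)"
```

```text
t 24.2 pos [ 0.5215 -0.3271  0.0709] xang -78.61 zdown [ 0.0058 -0.0044 -1.    ] F [-1.01  0.24 -1.67] gap 0.251
shift mm [-0.25  0.48  1.45] yaw 0.0016177406785197032
```

Request:
{"fn": "play_rows", "kwargs": {"increments": [-1,0,0,0.5,0,-1,0,0,1,0,-1,0,0,1.5,0,-1,0,0,2,0,-1,0,0,2,0]}}

```text
clock: 24.7
tool_pos: [0.5217, -0.3272, 0.0694]
tcp_rot: [-0.0, 0.774, -0.633, 0.004]
wrist_force: [-1.4, 0.9, 4.4]
finger_gap: 0.248
```

Wrist z force is now +4.4 N, so the paddle is on the tray floor at the same TCP height as when it was grasped. Releasing.

Request:
{"fn": "play_rows", "kwargs": {"increments": [-0.4,0,0,0,0,-0.4,0,0,0,0,-0.3,0,0,0,0,0,0,0,0,0,0.5,0,0,0,0,1,0,0,0,0,1,0,0,0,0,1,0,0,0,0]}}

```text
clock: 25.5
tool_pos: [0.5216, -0.3272, 0.0694]
tcp_rot: [-0.0, 0.774, -0.633, 0.004]
wrist_force: [-0.4, -0.1, 0.6]
finger_gap: 0.777
```

Request:
{"fn": "play_rows", "kwargs": {"increments": [1,0,0,0,0,1,0,0,0,0,1,0,0,0,0,1,0,0,-5,0,1,0,0,-20,0,1,0,0,-45,0,1,0,0,-75,0,1,0,0,-100,0]}}

```text
clock: 26.3
tool_pos: [0.5215, -0.3271, 0.1725]
tcp_rot: [-0.0, 0.774, -0.633, 0.005]
wrist_force: [0.5, -1.1, 0.3]
finger_gap: 1.0
```

Request:
{"fn": "play_rows", "kwargs": {"increments": [1,0,30,-10,0,1,0,70,-20,0,1,0,110,-30,0,1,0,150,-40,0,1,0,150,-40,0,1,0,150,-40,0]}}

```text
clock: 26.9
tool_pos: [0.3741, -0.3573, 0.2132]
tcp_rot: [0.0, 0.773, -0.634, 0.006]
wrist_force: [-0.0, -0.5, 0.8]
finger_gap: 0.999
```

```bash
python3 - <<'E'
from h import *
go([.521,-.327,.0700],-78.7)
for n in("scene","top"):
    im=vision.camera(n); cv2.imwrite(f"pics/{n}11.png",im[:,:,::-1])
s=cv2.imread("pics/scene11.png");t=cv2.imread("pics/top11.png")
cv2.imwrite("pics/c15.png",np.hstack([cv2.resize(s[200:350,60:190],None,fx=3,fy=3),cv2.resize(s[140:290,240:370],None,fx=3,fy=3)]))
E
```

```text
t 26.9 pos [ 0.3741 -0.3573  0.2132] xang -78.71 zdown [ 0.0094 -0.0081 -0.9999] F [-0.04 -0.49  0.8 ] gap 0.999
shift mm [  -2.35 -148.88  144.28] yaw -0.0002594626996450419
```

View pics/c15.png

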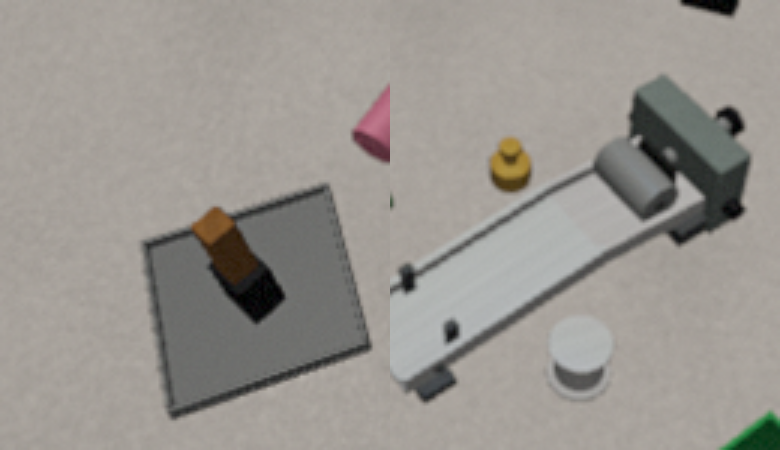

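View pics/top11.png

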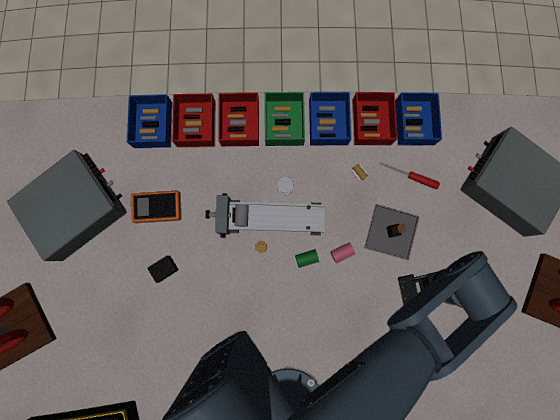

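The paddle stands upright near the tray centre and the roller sits at the pad. I'll check that the roller hasn't drifted off the pad, compared with the pictures before and after pressing, and that it's at rest.

Request:
{"fn": "play_rows", "kwargs": {"increments": [1,0,0,0,0,1,0,0,0,0,1,0,0,0,0,1,0,0,0,0,1,0,0,0,0]}}

```text
clock: 27.5
tool_pos: [0.3751, -0.3563, 0.2119]
tcp_rot: [-0.0, 0.774, -0.633, 0.005]
wrist_force: [0.2, 0.0, -0.2]
finger_gap: 0.997
```

```bash
python3 - <<'E'
from h import *
im=vision.camera("scene"); cv2.imwrite("pics/scene12.png",im[:,:,::-1])
im=vision.camera("top"); cv2.imwrite("pics/top12.png",im[:,:,::-1])
g=lambda n:cv2.cvtColor(cv2.imread(f"pics/{n}.png"),cv2.COLOR_BGR2GRAY).astype(np.float32)
b=g("scene12")
for n in("scene7","scene10","scene11"):
    a=g(n)[190:216,318:338];bb=b[190:216,318:338]
    print(n,cv2.phaseCorrelate(a,bb,cv2.createHanningWindow((20,26),cv2.CV_32F)),np.abs(a-bb).mean())
# bystanders drift: difference first/last
d=np.abs(g("top0")-g("top12"))[:300]; d=cv2.GaussianBlur(d,(5,5),0); ys,xs=np.where(d>25); print(len(ys), cv2.connectedComponentsWithStats((d>25).astype(np.uint8))[2:])
s=cv2.imread("pics/scene12.png");t=cv2.imread("pics/top12.png")
cv2.imwrite("pics/c16.png",np.hstack([cv2.resize(s[155:235,300:370],None,fx=5,fy=5,interpolation=2),cv2.resize(t[180:260,200:270],None,fx=5,fy=5,interpolation=2)]))
E
```

```text
scene7 ((-0.07322885856142847, 0.5877483053466346), 0.9538510190116034) 10.115385
scene10 ((-0.018211154153123132, 0.46383559091433746), 1.0260353485743205) 8.4884615
scene11 ((0.11263963672675459, 0.6010681458880782), 0.9886406086109303) 1.6115384
4616 (array([[     0,      0,    560,    300, 163384],
       [   234,    204,     16,     24,    325],
       [   292,    206,     16,     23,    338],
       [   386,    219,     24,     19,    296],
       [   397,    250,    118,     50,   3657]], dtype=int32), array([[275.37133379, 146.13621285],
       [241.53846154, 215.52923077],
       [299.85207101, 216.95266272],
       [397.46621622, 228.0777027 ],
       [455.90101176, 281.32157506]]))
```

View pics/c16.png

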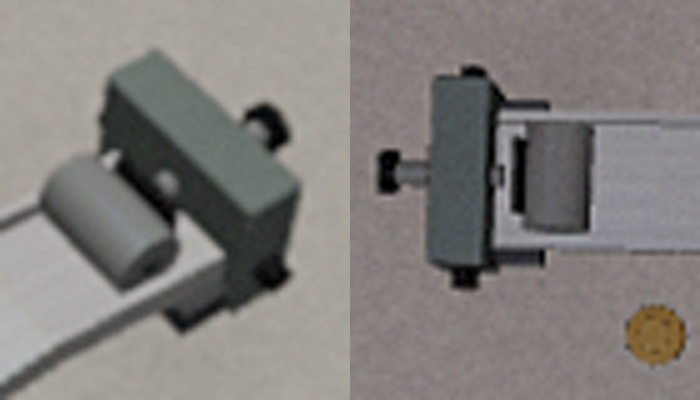

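The roller lies flush on the pad and hasn't moved between pictures. In the top view only the roller, the paddle and the arm differ from the first picture.

```bash
python3 -c "
from station import ticket
print(ticket.finish_job())"
```

```text
the job is handed in; nothing more can be done
None
```

I've handed the job in after about 27.6 s of robot time, out of the 72 s allowed. No verdict was reported.

- **What I did:** I gripped the paddle by its handle and pushed the steel roller through the lug gap and up the ramp at 15–25 mm/s. It rolled the last stretch to the pad by itself. I pressed it on the pad for about 1.7 s, eased off over about 2 s, and stood the paddle back near the middle of its tray.
- **Pressing force:** During the hold, joint 1's torque gave about 5.4 N and the wrist sensor about 5.6 N. One wrist reading on the way up disagreed with the torque (3.9 N against 5.0 N). Single wrist readings scatter by about 1 N, so I relied on the steadier torque.
- **Last checks:**
  - The roller lies flush against the pad. It didn't move visibly between the last pictures; the image match showed a constant offset of about half a pixel, which I put down to the method.
  - The paddle stands upright and is released. The wrist read +4.4 N as it touched the tray floor, at the same tool height as when I gripped it.
  - In the top view, only the roller, paddle and arm had changed since the start.
- **Not measured:** I couldn't measure the roller's peak speed or its impact on the pad as it rolled down from the crest. I estimated up to about 0.29 m/s beforehand, against the 0.3 m/s limit. I also couldn't measure the small force it now rests on the pad with.

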